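# Set the brass plate overhanging the bench block

## Robot

A 6-joint arm with a two-finger parallel gripper is mounted at the origin on the work surface. World frame = base frame: x ahead of the robot, y to its left, z up, the work surface at z = 0. Lengths are in m, angles in rad, forces in N, time in s.
With the tool pointing down it reaches from about 0.375 to 0.9 m from the base axis. Payload 3.1 kg.
Tool frame: the origin (TCP) lies at the very end of the fingers, on their centre line; the grasp point (between the pads) lies 19 mm behind it; z points along the fingers, y is the direction in which the jaws open and shut (so a half turn about z gives the same grasp; the last joint's range is limited). The gripper opens to 85 mm and grips with 20 to 120 N. Pads are 22 mm wide; open, the fingers measure 114 mm over their backs; the gripper's body (76 mm by 85 mm) begins 54 mm behind the grasp point. The pads swing forward as they close: fully open they stand 13 mm farther back than shut.
Start: joints at [-1.508, 0.527, 1.433, -0, 1.181, -0.178], TCP at [0.15, -0.607, 0.231] pointing down, gripper open.
Joint ranges: [-3.08, 3.08], [-0.75, 2.2], [0.22, 2.44], [-1.43, 4.57], [0, 2.65], [-2.85, 2.85]. Speed limits (rad/s): [2.79, 2.79, 3.14, 3.14, 3.14, 3.14].

## Interface

Orientations are given as a unit quaternion [x, y, z, w].
In Python, from station import manip gives the robot as it stands. The module is installed in compiled form; this text tells all that it offers.
- The arm moves only by the tool send_rows, never from a script. Its argument "commands" is a list of rows, each an object with "delta_pos": the shift along the world's x, y, z in cm, a list of three; "yaw": the turn about the world's z in rad. A call has 1 to 10 rows; each row shifts and turns the pose as measured when the row begins; what a row does not reach is not made up. A row lasts 1/8 s, in which the tool goes at most 62.5 mm and 10.7 degrees, less where a joint would pass 70% of its speed; a pose out of reach is approached as far as the arm can. A call is refused whole if a number of a shift passes 6.25 or a number of a turn 0.188, either way. A call with a gripper value outside its range is refused whole. "grip" is the closure, from -1 (fully open) to 1 (shut), set as the call begins (left out, the last holds). The fingers move at their own pace and stop on an object; "force" is the grip in N (left out, the last holds). Time passes only in rows, so rows that do not move let the fingers close. It gives the time, the measured TCP pose, the force and the opening at its end, in the units of the state.
- manip.sense(): the state, without advancing time (a new reading comes with each control period).
- manip.snapshot(name): name is "scene" or "side" or "wrist"; returns the picture (384x512x3 uint8, blue, green, red); there is no depth.
- manip.get_calibration(name): a dict with "fx", "fy", "cx", "cy" (pixels), "world_to_cam" (4x4, takes a point from world to camera coordinates); the wrist camera has in their place "mount" (4x4, takes a point from camera to tool coordinates, whose origin is the TCP and whose axes are the flange's). Camera axes: x right, y down, z forward; pixel columns grow to the right and rows downward; lengths in m; the calibration is good to about 2 mm. A picture is of the moment at which its call begins: read the wrist's pose just before it. get_calibration takes no time and is no camera call.
- manip.sign_off(): hands the job in, once; it reports no verdict.
The state is a dict: "t": time; "q": joint angles; "qd": joint speeds; "tau": joint torques, N m; "tcp_pos": TCP position; "tool_rot": TCP orientation; "force": force on the tool from outside, world axes, zero at the start; "ft_torque": the same for the moment, N m; "finger_gap": opening from 0.0 (shut) to 1.0 (fully open).
Only numpy, scipy, OpenCV 4.12 (cv2) and the standard library are available. Lean on these libraries where they do the work, as an engineer would, in place of code of your own. Each camera call takes 0.05 s, during which the arm holds its last target. There are 200 camera calls.

## Task

On the goldsmith's bench, push the flat brass plate across the steel-topped bench block, away from the robot, until the line scribed across it lies right above the block's far edge, so that the 35 mm beyond the line overhangs square to that edge, ready to be folded. Push it with the fingertips only: the plate stays flat on the block, is never lifted or tipped, and does not hang over the block's left or right side. Leave the hammer, punch stand, bangle and marker where they are.

Things in the scene. Friction and masses are not known exactly. Their poses are not given: they have to be found in the camera images.
- block_edge (a point): The middle of the far top edge of the bench block: a fixed, immovable block, dark steel plate on a wooden base, 200 mm (x) by 220 mm (y), its flat top 45 mm above the table. The point lies on the top face at the middle of the far edge; its x axis is level and points outward, square to the edge, away from the robot; its y axis runs along the edge; z up. The block's top reaches 200 mm back along -x and 110 mm either way along y from this point.
- plate: Loose flat brass plate lying on the block, 120 mm (x) by 96 mm (y) by 6 mm thick, about 0.6 kg; it slides with ordinary friction (a few newtons) and stays where it is left. Origin at the centre of its underside; x along the length towards its far end (the end that is to overhang), z up. The near end, to push on, is a plain straight edge 60 mm behind the origin.
- plate_line (a point): The middle of the dark line, 2 mm wide, scribed across the full width of the plate's top, 35 mm from its far end and 85 mm from its near end. The point is on the underside, straight below the line, at 25 mm along x from the plate's origin; axes as the plate's.
- punch_stand: White block 55 by 100 by 45 mm holding ten upright steel punches, up to 105 mm tall in all; loose, on the table beside the block. Origin at the centre of its underside. To be left alone.
- hammer: Small hammer 160 mm long with a wooden handle lying on the table beside the block, handle along -x; loose. Origin on the table under it. To be left alone.
- bangle: Brass bangle, a ring 68 mm across outside, 56 mm inside, 8 mm high, lying on the table beside the block; loose. Origin at the centre of its underside. To be left alone.
- marker: Marker pen 130 mm long, 15 mm thick, lying along its x on the table beside the block; loose. Origin under its middle. To be left alone.
Mind the look-alikes: they are no part of the job. What is shaped like the plate but pink or turquoise is not meant.

How it is judged:
At the end, for the whole second after the job is handed in: The plate rests flat and still on the block, its scribed line within 5 mm of straight above the far edge (35 mm overhang), square to the edge within 0.08 rad (4.5 degrees), not hanging over the block's left or right side (x of plate_line in the frame of block_edge between -0.005 and 0.005 m and angle between the x axis of plate and the x axis of block_edge, either way round below 0.08 rad and y of plate_line in the frame of block_edge between -0.064 and 0.064 m and z of plate in the frame of block_edge between -0.003 and 0.003 m and angle between plate's own z axis and vertical below 0.04 rad and linear speed of plate below 0.01 m/s); the robot touches nothing.
It fails at once if the plate is lifted more than 8 mm off the block (z of plate in the frame of block_edge above 0.008 m).
It fails at once if the plate is tipped by more than 0.15 rad or falls off the block (angle between plate's own z axis and vertical above 0.15 rad or z of plate in the frame of block_edge below -0.015 m).
It fails at once if the hammer, punch stand, bangle or marker is moved more than 20 mm (distance of any of hammer, punch_stand, bangle, marker from where it was at the start of the episode above 0.02 m).
It also fails if it takes over 40 s, if anything falls off the work surface, if the arm or the gripper's body presses on something with over 40 N, if the wrist force passes 120 N, or if a joint passes its speed limit or range.

## Working session

There is one attempt and no reset: what is moved stays moved. The work goes in short steps, Python scripts to look and compute and a tool call to move; the robot and the scene stay as the last step left them, time stands still between calls to the robot, and variables do not carry over. Pictures are saved under pics/ and viewed, about 8 in all and at most 12, crops included, and the job is handed in when it is done.

Besides the shell and the picture viewer there is one more tool, called after "Request:" as a command line: name --argument value ..., lists and objects as JSON in quotes. send_rows: Moves the arm, as the interface text tells. Its arguments: {"type":"object","properties":{"commands":{"type":"array","items":{"type":"object","properties":{"delta_pos":{"type":"array","items":{"type":"number"}},"yaw":{"type":"number"}}}},"grip":{"type":"number"},"force":{"type":"number"}},"required":["commands"]}

```bash
mkdir -p pics; python3 - <<'E'
from station import manip
import cv2,numpy as np
for n in("scene","side"):
    cv2.imwrite(f"pics/{n}0.png",manip.snapshot(n))
    c=manip.get_calibration(n);print(n,c["fx"],np.round(np.linalg.inv(c["world_to_cam"]),3).tolist())
s=manip.sense();print(s["t"],s["tcp_pos"],s["tool_rot"],s["finger_gap"])
E
```

```text
scene 409.56145429326347 [[0.533, 0.493, -0.687, 1.203], [0.846, -0.324, 0.423, -0.305], [-0.014, -0.807, -0.59, 0.575], [0.0, 0.0, 0.0, 1.0]]
side 385.387634464479 [[-0.998, -0.043, 0.039, 0.594], [-0.056, 0.55, -0.833, 0.675], [0.014, -0.834, -0.551, 0.465], [0.0, 0.0, 0.0, 1.0]]
0.1 [ 0.14963537 -0.60617274  0.23042946] [ 9.92700590e-01  1.20600967e-01  7.81712056e-05 -9.69302852e-04] 1.0017423599658133
```

View pics/scene0.png

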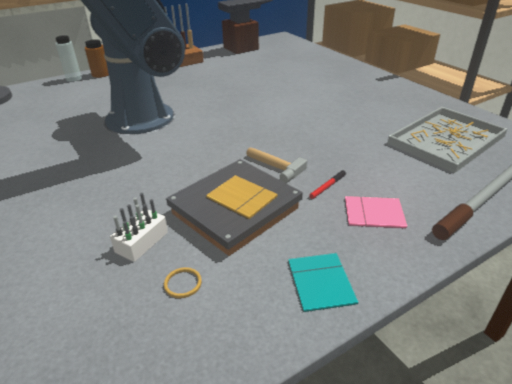

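View pics/side0.png

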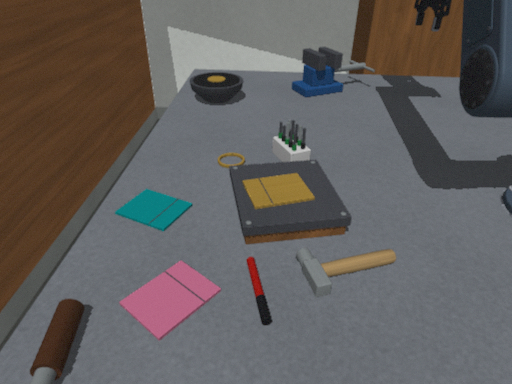

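Candidates: the brass plate on the block (scene 242,196; side 278,190), the pink plate (375,212) and the turquoise one (322,280). I choose the brass one on the dark block. In the side view the far edge of the block is on the left, and the scribed line is nearer that end, which fits the description. Next I'll measure the corners.

```bash
cat > h.py <<'E'
import cv2,numpy as np
from station import manip
def ray(c,uv,z,T=None):
    W=np.linalg.inv(c["world_to_cam"]) if T is None else T
    uv=np.atleast_2d(uv).astype(float)
    d=np.c_[(uv[:,0]-c["cx"])/c["fx"],(uv[:,1]-c["cy"])/c["fy"],np.ones(len(uv))]@W[:3,:3].T
    return (W[:3,3]+d*((z-W[2,3])/d[:,2])[:,None])[:,:2]
def brass(im,near):
    h=cv2.cvtColor(im,cv2.COLOR_BGR2HSV)
    m=cv2.inRange(h,(15,130,90),(32,255,255))
    m=cv2.morphologyEx(m,cv2.MORPH_CLOSE,np.ones((7,7),np.uint8))
    cs=cv2.findContours(m,cv2.RETR_EXTERNAL,cv2.CHAIN_APPROX_NONE)[0]
    return min([c for c in cs if cv2.contourArea(c)>300],key=lambda c:np.hypot(*(c.reshape(-1,2).mean(0)-near)))
def rect(P):
    (c,s,a)=cv2.minAreaRect((P*1000).astype(np.float32)); return np.round(c,1),np.round(s,1),round(a,2)
E
python3 - <<'E'
from h import *
out=[]
for n,near in(("scene",(242,196)),("side",(278,190))):
    im=cv2.imread(f"pics/{n}0.png");c=manip.get_calibration(n)
    ct=brass(im,near).reshape(-1,2)
    print(n,"plate",rect(ray(c,ct,.051)))
    h=cv2.cvtColor(im,cv2.COLOR_BGR2HSV)
    x,y=near
    print("hsv steel/table",h[172,320] if n=="side" else h[190,190],h[300,100])
    g=cv2.bilateralFilter(im,7,40,5)
    m=(cv2.cvtColor(g,cv2.COLOR_BGR2GRAY)<82).astype(np.uint8)*255
    cv2.drawContours(m,[ct.reshape(-1,1,2)],-1,255,-1)
    m=cv2.morphologyEx(m,cv2.MORPH_CLOSE,np.ones((7,7),np.uint8));m=cv2.morphologyEx(m,cv2.MORPH_OPEN,np.ones((5,5),np.uint8))
    cs=cv2.findContours(m,cv2.RETR_EXTERNAL,cv2.CHAIN_APPROX_NONE)[0]
    b=[k for k in cs if cv2.pointPolygonTest(k,near,False)>0][0].reshape(-1,2)
    print("block",rect(ray(c,b,.045)))
    cr=im[max(0,y-80):y+80,x-100:x+100].copy()
    cr2=cr.copy();cv2.drawContours(cr2,[(b-[x-100,y-80]).reshape(-1,1,2),(ct-[x-100,y-80]).reshape(-1,1,2)],-1,(0,255,0),1)
    out.append(cv2.resize(np.hstack([cr,cr2]),None,fx=2,fy=1.8,interpolation=2))
cv2.imwrite("pics/crop.png",np.vstack(out))
E
```

```text
scene plate (array([588.8,  30.7]), array([120.9,  98. ]), 19.51)
hsv steel/table [120   8 100] [ 94  11 157]
block (array([582.5,  34.8]), array([123.8,  99.1]), 19.73)
side plate (array([586.2,  39.3]), array([119.6, 100.4]), 19.67)
hsv steel/table [120  24  73] [111  22 118]
block (array([568.7,  48.8]), array([200.7, 260.9]), 13.03)
```

View pics/crop.png

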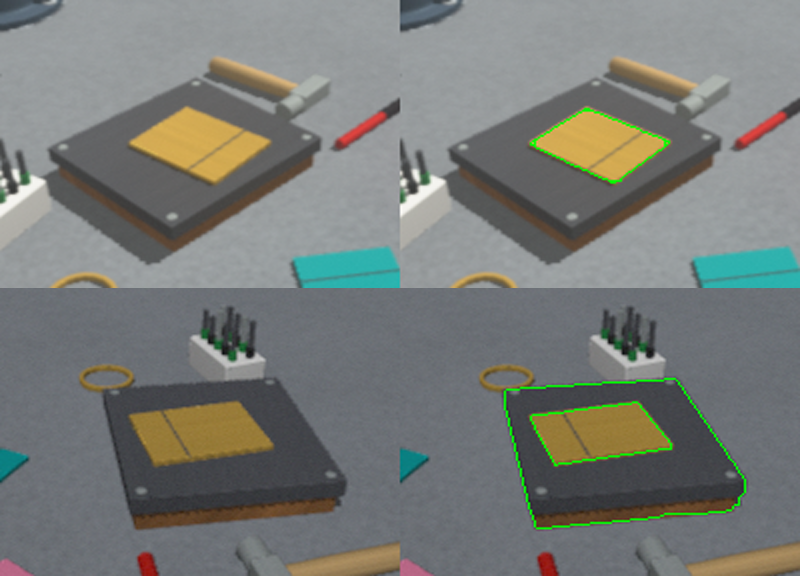

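```bash
python3 - <<'E'
from h import *
o=[]
for n,cs,org in(("scene",[(50,150),(195,78),(320,138),(172,228)],(142,116)),("side",[(105,100+1),(276,90),(344,189),(130,220)],(178,110))):
    c=manip.get_calibration(n);p=np.array([(a/2+org[0],b/1.8+org[1]) for a,b in cs])
    q=ray(c,p,.045);print(n,np.round(q*1000).tolist(),rect(q))
c=manip.get_calibration("wrist");print(c["fx"],np.round(c["mount"],3).tolist())
# upscaled gray to see top edge
im=cv2.imread("pics/scene0.png")[180:252,165:305];im=cv2.convertScaleAbs(im,alpha=2,beta=-60)
cv2.imwrite("pics/c2.png",cv2.resize(im,None,fx=5,fy=5,interpolation=cv2.INTER_CUBIC))
E
```

```text
scene [[508.0, -106.0], [454.0, 105.0], [647.0, 149.0], [696.0, -61.0]] (array([575. ,  21.5]), array([198. , 217.2]), 13.27)
side [[689.0, -54.0], [500.0, -98.0], [452.0, 106.0], [642.0, 169.0]] (array([570.4,  35.4]), array([198.9, 228. ]), 12.89)
267.8399929073032 [[-0.0, -0.955, -0.296, 0.076], [1.0, -0.001, 0.001, 0.001], [-0.001, -0.296, 0.955, -0.141], [0.0, 0.0, 0.0, 1.0]]
```

View pics/c2.png

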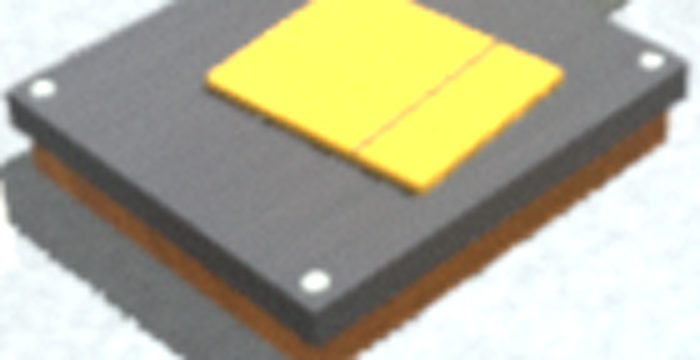

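The near-face corners in this crop are (8,93), (318,315) and (686,68). They give a top of about 198×217 mm, so the size fits, with a yaw of about 13.3°. The far edge's middle is near (672,44) mm and the line needs to move about 59 mm. I'll move over the block and check with the wrist camera.

Request:
send_rows --commands '[{"delta_pos": [3.2,5.2,0]},{"delta_pos": [3.2,5.2,0]},{"delta_pos": [3.2,5.2,0]},{"delta_pos": [3.2,5.2,0]},{"delta_pos": [3.2,5.2,0]},{"delta_pos": [3.2,5.2,0]},{"delta_pos": [3.2,5.2,0]},{"delta_pos": [3.2,5.2,0]},{"delta_pos": [3.2,5.2,0]},{"delta_pos": [3.2,5.2,0]}]' --grip -0.2 --force 40

```text
validation failed for argument at $.co...
```

Request:
send_rows --commands '[{"delta_pos": [3.2,5.2,0.0],"yaw": 0.0},{"delta_pos": [3.2,5.2,0.0],"yaw": 0.0},{"delta_pos": [3.2,5.2,0.0],"yaw": 0.0},{"delta_pos": [3.2,5.2,0.0],"yaw": 0.0},{"delta_pos": [3.2,5.2,0.0],"yaw": 0.0},{"delta_pos": [3.2,5.2,0.0],"yaw": 0.0},{"delta_pos": [3.2,5.2,0.0],"yaw": 0.0},{"delta_pos": [3.2,5.2,0.0],"yaw": 0.0}]' --grip -0.2 --force 40

```text
t: 1.1
tcp_pos: [0.4073, -0.1829, 0.2279]
tool_rot: [0.993, 0.115, 0.001, -0.001]
force: [0.0, -0.2, -0.2]
finger_gap: 0.599
```

Both keys are needed in every row. About 0.13, 0.20 m remain to the viewing pose.

Request:
send_rows --commands '[{"delta_pos": [3.4,5.1,0.0],"yaw": 0.0},{"delta_pos": [3.4,5.1,0.0],"yaw": 0.0},{"delta_pos": [3.4,5.1,0.0],"yaw": 0.0},{"delta_pos": [3.4,5.1,0.0],"yaw": 0.0},{"delta_pos": [0.0,0.0,0.0],"yaw": 0.0},{"delta_pos": [0.0,0.0,0.0],"yaw": 0.0}]'

```text
t: 1.85
tcp_pos: [0.5454, 0.03, 0.2265]
tool_rot: [0.993, 0.119, -0.0, -0.001]
force: [-0.2, -0.8, 0.8]
finger_gap: 0.601
```

```bash
cat >> h.py <<'E'
from scipy.spatial.transform import Rotation as R
def wristT(s):
    T=np.eye(4);T[:3,:3]=R.from_quat(s["tool_rot"]).as_matrix();T[:3,3]=s["tcp_pos"]
    return T@manip.get_calibration("wrist")["mount"]
E
python3 - <<'E'
from h import *
s=manip.sense();im=manip.snapshot("wrist");cv2.imwrite("pics/w1.png",im)
T=wristT(s);np.save("w1.npy",T)
print(s["t"],s["tcp_pos"],s["tool_rot"],T[:3,3])
E
```

```text
1.85 [0.5454222  0.03001852 0.22646631] [ 9.92895038e-01  1.18991983e-01 -7.83180637e-05 -5.87882331e-04] [0.61920889 0.04726875 0.36739872]
```

View pics/w1.png

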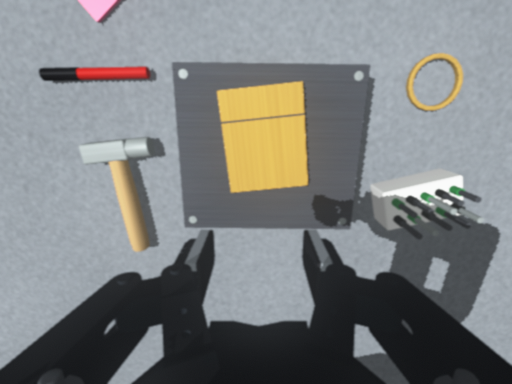

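The wrist view shows the far edge at row ~64 (columns 173–369), the near edge at row ~228 and the plate corners at (217,91), (303,82), (308,185) and (231,192). I'll measure with subpixel corners.

```bash
cat >> h.py <<'E'
def solve(im,T,corners,plate,linepts=None):
    c=manip.get_calibration("wrist");g=cv2.cvtColor(im,cv2.COLOR_BGR2GRAY)
    def sub(p):return cv2.cornerSubPix(g,np.float32(p).reshape(-1,1,2),(4,4),(-1,-1),(3,50,.01)).reshape(-1,2)
    B=ray(c,sub(corners),.045,T)*1000  # farL, farR[, nearR,nearL]
    ct=brass(im,plate).reshape(-1,2);P=ray(c,ct,.051,T)
    e=B[0]-B[1];y=e/np.hypot(*e);x=np.array([y[1],-y[0]]);o=(B[0]+B[1])/2
    print("farL,farR..",np.round(B,1).tolist(),"edge len",round(np.hypot(*e),1),"yaw",round(np.degrees(np.arctan2(x[1],x[0])),2),"mid",np.round(o,1))
    Q=(P*1000-o)@np.c_[x,y]
    cc,ss,a=cv2.minAreaRect(Q.astype(np.float32));b=cv2.boxPoints((cc,ss,a))
    b=b[np.argsort(b[:,0])];n,f=b[:2].mean(0),b[2:].mean(0);d=(f-n)/np.hypot(*(f-n))
    L=f-35*d;L2=n+85*d
    print("plate size",np.round(ss,1),"angle deg",round(np.degrees(np.arctan2(d[1],d[0])),2),"near",np.round(n,1),"far",np.round(f,1),"line(far)",np.round(L,1),"line(near)",np.round(L2,1))
    if linepts is not None: print("line pts",np.round((ray(c,linepts,.051,T)*1000-o)@np.c_[x,y],1).tolist())
E
python3 - <<'E'
from h import *
solve(cv2.imread("pics/w1.png"),np.load("w1.npy"),[(173,64),(369,65),(351,228),(185,227)],(263,138),[(220,122),(305,114)])
E
```

```text
farL,farR.. [[643.3, 150.7], [692.1, -61.5], [500.6, -105.5], [450.9, 106.1]] edge len 217.7 yaw 12.94 mid [667.7  44.6]
plate size [118.5  94.9] angle deg 6.6 near [-141.5   -1.4] far [-23.8  12.2] line(far) [-58.6   8.2] line(near) [-57.1   8.4]
line pts [[-63.0, 57.0], [-52.9, -39.8]]
```

The measurements agree: the line is about 58 mm short of the edge and the plate is turned 6.6°. Now I'll position behind the near end, square up the tool, and descend.

Request:
send_rows --commands '[{"delta_pos": [-4.6,-2.1,0.0],"yaw": -0.012},{"delta_pos": [0.0,0.0,-6.0],"yaw": 0.0},{"delta_pos": [0.0,0.0,-6.0],"yaw": 0.0},{"delta_pos": [0.0,0.0,-4.0],"yaw": 0.0},{"delta_pos": [0.0,0.0,0.0],"yaw": 0.0}]'

```text
t: 2.52
tcp_pos: [0.497, 0.0, 0.0667]
tool_rot: [0.994, 0.106, 0.004, 0.001]
force: [-0.0, -0.4, 0.3]
finger_gap: 0.602
```

```bash
python3 - <<'E'
from h import *
s=manip.sense();im=manip.snapshot("side");im2=manip.snapshot("scene")
print(s["t"],s["tcp_pos"],s["force"],2*np.degrees(np.arctan2(s["tool_rot"][1],s["tool_rot"][0])))
cv2.imwrite("pics/s2.png",np.hstack([cv2.resize(im[100:250,215:365],(400,400)),cv2.resize(im2[110:260,165:315],(400,400))]))
E
```

```text
2.525 [4.97033291e-01 3.56428095e-06 6.66677238e-02] [-0.02107421 -0.42665924  0.28383893] 12.166294811813664
```

View pics/s2.png

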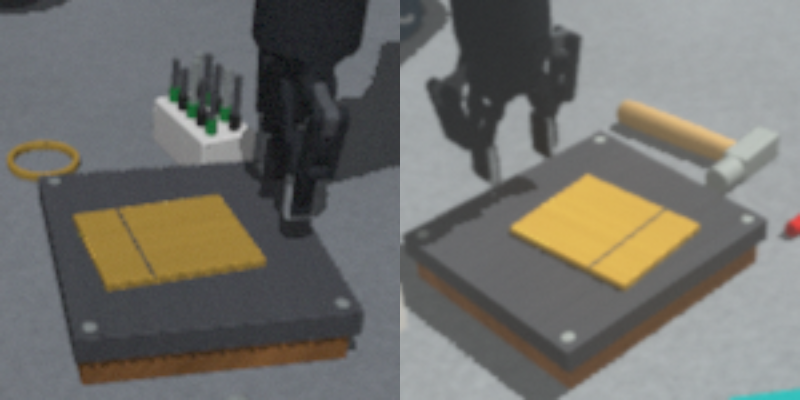

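The tips are behind the near end and clear above the block. I'll correct the small drift and go down slowly, watching the force.

Request:
send_rows --commands '[{"delta_pos": [-0.1,0.6,-0.6],"yaw": 0.013},{"delta_pos": [0.0,0.0,-0.5],"yaw": 0.0},{"delta_pos": [0.0,0.0,0.0],"yaw": 0.0}]'

```text
t: 3.0
tcp_pos: [0.5016, 0.0054, 0.062]
tool_rot: [0.994, 0.113, 0.011, 0.004]
force: [0.6, 0.5, -0.4]
finger_gap: 0.598
```

Request:
send_rows --commands '[{"delta_pos": [0.0,0.0,-0.3],"yaw": 0.0},{"delta_pos": [0.0,0.0,0.0],"yaw": 0.0}]'

```text
t: 3.25
tcp_pos: [0.5021, 0.0056, 0.0595]
tool_rot: [0.993, 0.113, 0.012, 0.004]
force: [-0.4, 0.5, 0.2]
finger_gap: 0.598
```

Request:
send_rows --commands '[{"delta_pos": [0.0,0.0,-0.2],"yaw": 0.0},{"delta_pos": [0.0,0.0,0.0],"yaw": 0.0}]'

```text
t: 3.5
tcp_pos: [0.5021, 0.0056, 0.0573]
tool_rot: [0.993, 0.113, 0.012, 0.004]
force: [0.8, 0.7, -0.3]
finger_gap: 0.6
```

```bash
python3 - <<'E'
from h import *
s=manip.sense();print(np.round(s["q"],3),np.round(s["tcp_pos"],4),np.round(R.from_quat(s["tool_rot"]).as_matrix(),3).tolist())
E
```

```text
[-2.120e-01  6.510e-01  1.893e+00  1.000e-03  5.720e-01  1.131e+00] [0.5021 0.0056 0.0573] [[0.974, 0.225, 0.025], [0.225, -0.974, -0.005], [0.023, 0.01, -1.0]]
```

Request:
send_rows --commands '[{"delta_pos": [0.0,0.0,-0.2],"yaw": 0.0},{"delta_pos": [0.0,0.0,0.0],"yaw": 0.0}]'

```text
t: 3.75
tcp_pos: [0.5021, 0.0056, 0.0551]
tool_rot: [0.993, 0.113, 0.012, 0.004]
force: [0.0, 0.1, 0.1]
finger_gap: 0.597
```

Request:
send_rows --commands '[{"delta_pos": [0.0,0.0,-0.2],"yaw": 0.0},{"delta_pos": [0.0,0.0,0.0],"yaw": 0.0}]'

```text
t: 4.0
tcp_pos: [0.5021, 0.0056, 0.0529]
tool_rot: [0.993, 0.113, 0.012, 0.004]
force: [0.7, -0.4, -0.3]
finger_gap: 0.603
```

Tilt is only 1.4° and yaw is 13.0°, so both are fine. Continuing down.

Request:
send_rows --commands '[{"delta_pos": [0.0,0.0,-0.2],"yaw": 0.0},{"delta_pos": [0.0,0.0,0.0],"yaw": 0.0}]'

```text
t: 4.25
tcp_pos: [0.502, 0.0055, 0.0508]
tool_rot: [0.993, 0.113, 0.012, 0.004]
force: [-0.3, -0.4, -0.7]
finger_gap: 0.601
```

Request:
send_rows --commands '[{"delta_pos": [0.0,0.0,-0.2],"yaw": 0.0},{"delta_pos": [0.0,0.0,0.0],"yaw": 0.0}]'

```text
t: 4.5
tcp_pos: [0.5021, 0.0055, 0.0486]
tool_rot: [0.993, 0.113, 0.012, 0.004]
force: [0.1, -0.2, -0.4]
finger_gap: 0.6
```

```bash
python3 - <<'E'
from h import *
s=manip.sense();im=manip.snapshot("side");im2=manip.snapshot("scene")
print(s["t"],s["tcp_pos"],s["force"])
cv2.imwrite("pics/s3.png",np.hstack([cv2.resize(im[140:220,265:345],(400,400),interpolation=2),cv2.resize(im2[140:220,175:255],(400,400),interpolation=2)]))
E
```

```text
4.5 [0.50206744 0.00554564 0.04862025] [ 0.12154383 -0.16579977 -0.4305233 ]
```

View pics/s3.png

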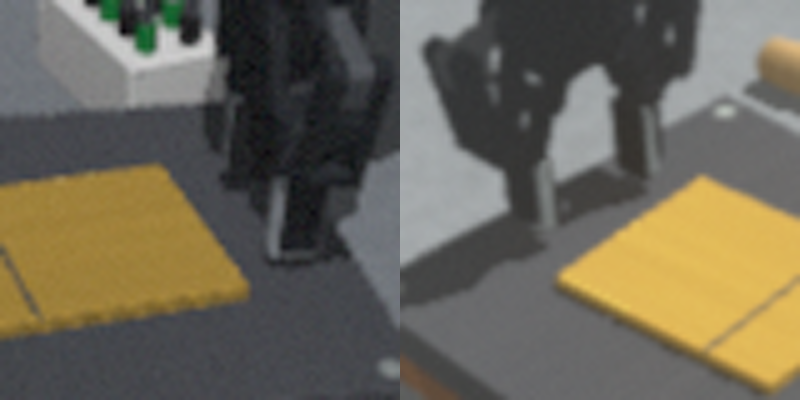

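The tips are close to the block top at both fingers, with no contact yet. I'll feel for it.

Request:
send_rows --commands '[{"delta_pos": [0.0,0.0,-0.15],"yaw": 0.0},{"delta_pos": [0.0,0.0,0.0],"yaw": 0.0}]'

```text
t: 4.85
tcp_pos: [0.5022, 0.0055, 0.0472]
tool_rot: [0.993, 0.113, 0.012, 0.004]
force: [-0.3, -0.5, 0.4]
finger_gap: 0.6
```

Request:
send_rows --commands '[{"delta_pos": [0.0,0.0,-0.1],"yaw": 0.0},{"delta_pos": [0.0,0.0,0.0],"yaw": 0.0}]'

```text
t: 5.1
tcp_pos: [0.5023, 0.0055, 0.0462]
tool_rot: [0.993, 0.113, 0.012, 0.004]
force: [-0.2, 0.2, -0.2]
finger_gap: 0.598
```

Request:
send_rows --commands '[{"delta_pos": [0.0,0.0,-0.1],"yaw": 0.0},{"delta_pos": [0.0,0.0,0.0],"yaw": 0.0}]'

```text
t: 5.35
tcp_pos: [0.5023, 0.0055, 0.0451]
tool_rot: [0.993, 0.113, 0.012, 0.004]
force: [0.9, 0.0, 0.1]
finger_gap: 0.601
```

Request:
send_rows --commands '[{"delta_pos": [0.0,0.0,-0.1],"yaw": 0.0},{"delta_pos": [0.0,0.0,0.0],"yaw": 0.0}]'

```text
t: 5.6
tcp_pos: [0.5023, 0.0055, 0.044]
tool_rot: [0.993, 0.113, 0.012, 0.004]
force: [-0.7, 0.1, -0.7]
finger_gap: 0.597
```

Request:
send_rows --commands '[{"delta_pos": [0.0,0.0,-0.1],"yaw": 0.0},{"delta_pos": [0.0,0.0,0.0],"yaw": 0.0}]'

```text
t: 5.85
tcp_pos: [0.5022, 0.0055, 0.0429]
tool_rot: [0.993, 0.113, 0.012, 0.004]
force: [-0.1, -0.0, -0.7]
finger_gap: 0.602
```

Request:
send_rows --commands '[{"delta_pos": [0.0,0.0,-0.1],"yaw": 0.0},{"delta_pos": [0.0,0.0,0.0],"yaw": 0.0}]'

```text
t: 6.1
tcp_pos: [0.5024, 0.0055, 0.0422]
tool_rot: [0.993, 0.113, 0.012, 0.004]
force: [-0.6, -0.4, 1.5]
finger_gap: 0.603
```

Request:
send_rows --commands '[{"delta_pos": [0.0,0.0,-0.1],"yaw": 0.0},{"delta_pos": [0.0,0.0,0.0],"yaw": 0.0}]'

```text
t: 6.35
tcp_pos: [0.5024, 0.0055, 0.0423]
tool_rot: [0.993, 0.113, 0.013, 0.004]
force: [0.1, 0.2, 1.3]
finger_gap: 0.601
```

Contact is felt at TCP z = 42.2 mm. I'll rise 2 mm, then push along the block's x direction (0.975, 0.224) in small rows.

Request:
send_rows --commands '[{"delta_pos": [0.0,0.0,0.2],"yaw": 0.0},{"delta_pos": [0.0,0.0,0.0],"yaw": 0.0},{"delta_pos": [0.78,0.18,0.0],"yaw": 0.0},{"delta_pos": [0.78,0.18,0.0],"yaw": 0.0},{"delta_pos": [0.78,0.18,0.0],"yaw": 0.0},{"delta_pos": [0.78,0.18,0.0],"yaw": 0.0},{"delta_pos": [0.0,0.0,0.0],"yaw": 0.0}]'

```text
t: 7.22
tcp_pos: [0.5266, 0.0148, 0.0427]
tool_rot: [0.993, 0.115, 0.002, 0.002]
force: [0.2, -0.2, -0.9]
finger_gap: 0.598
```

Request:
send_rows --commands '[{"delta_pos": [0.0,0.0,0.15],"yaw": 0.0},{"delta_pos": [0.6,0.12,0.02],"yaw": 0.0},{"delta_pos": [0.6,0.12,0.02],"yaw": 0.0},{"delta_pos": [0.6,0.12,0.02],"yaw": 0.0},{"delta_pos": [0.6,0.12,0.02],"yaw": 0.0},{"delta_pos": [0.0,0.0,0.0],"yaw": 0.0}]'

```text
t: 7.98
tcp_pos: [0.5501, 0.0202, 0.0442]
tool_rot: [0.993, 0.115, -0.0, 0.001]
force: [-1.6, 0.1, -1.2]
finger_gap: 0.602
```

```bash
python3 - <<'E'
from h import *
s=manip.sense();im=manip.snapshot("side");im2=manip.snapshot("scene");w=manip.snapshot("wrist")
cv2.imwrite("pics/w4.png",w);np.save("w4.npy",wristT(s))
print(s["t"],s["tcp_pos"],s["tool_rot"],s["force"])
cv2.imwrite("pics/s4.png",np.hstack([cv2.resize(im[120:240,215:335],(300,384),interpolation=2),w]))
E
```

```text
7.975 [0.55010953 0.02020027 0.04420562] [ 9.93326993e-01  1.15327660e-01 -3.17796269e-04  9.56383494e-04] [-1.62341235  0.09127472 -1.18623257]
```

View pics/s4.png

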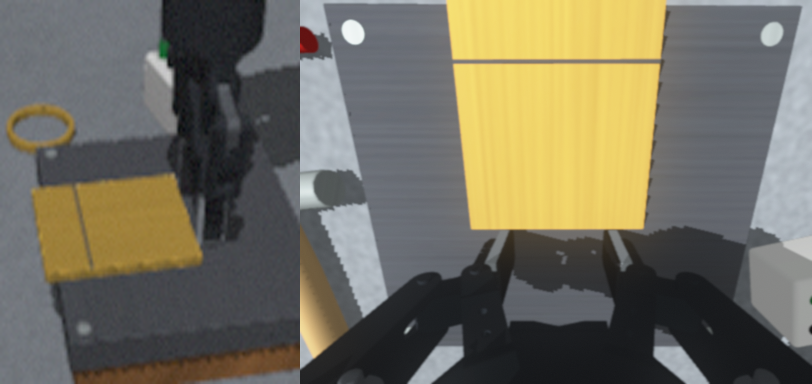

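The plate has squared up against both fingers. In the wrist view the line is at row ~61 and the block's far corners are at (25,4) and (499,7). Next I'll work out what remains.

```bash
python3 - <<'E'
from h import *
im=cv2.imread("pics/w4.png");T=np.load("w4.npy");c=manip.get_calibration("wrist")
g=cv2.cvtColor(im,cv2.COLOR_BGR2GRAY).astype(float)
def row(u,lo,hi,f):  # edge row at column u
    col=g[lo:hi,u-2:u+3].mean(1);return u,f(col)+lo
E=[row(u,0,14,lambda k:np.argmax(np.abs(np.diff(k)))+.5) for u in(60,100,130,390,420,450)]
L=[row(u,52,70,np.argmin) for u in(170,220,300,350)]
hs=cv2.inRange(cv2.cvtColor(im,cv2.COLOR_BGR2HSV),(15,130,90),(32,255,255))
N=[(u,np.nonzero(hs[:,u])[0].max()+.5) for u in(180,220,290,330)]
print(E,L,N)
o=np.array([667.7,44.6]);a=np.radians(12.94);M=np.array([[np.cos(a),-np.sin(a)],[np.sin(a),np.cos(a)]])
for n,p,z in(("edge",E,.045),("line",L,.051),("near",N,.051)):
    q=(ray(c,np.array(p),z,T)*1000-o)@M;k=np.polyfit(q[:,1],q[:,0],1);print(n,np.round(q,1).tolist(),"x at y=0:",k[1].round(1),"slope deg",np.degrees(k[0]).round(2))
s=manip.sense();print((s["tcp_pos"][:2]*1000-o)@M)
E
```

```text
[(60, np.float64(2.5)), (100, np.float64(3.5)), (130, np.float64(3.5)), (390, np.float64(4.5)), (420, np.float64(5.5)), (450, np.float64(4.5))] [(170, np.int64(61)), (220, np.int64(61)), (300, np.int64(61)), (350, np.int64(61))] [(180, np.float64(228.5)), (220, np.float64(229.5)), (290, np.float64(228.5)), (330, np.float64(228.5))]
edge [[0.3, 91.5], [0.0, 73.6], [0.1, 60.1], [0.4, -56.9], [0.1, -70.5], [0.6, -84.0]] x at y=0: 0.3 slope deg -0.08
line [[-24.2, 42.6], [-24.1, 19.8], [-23.9, -16.7], [-23.8, -39.5]] x at y=0: -24.0 slope deg -0.32
near [[-107.8, 44.8], [-108.3, 22.9], [-107.5, -15.5], [-107.5, -37.4]] x at y=0: -107.7 slope deg -0.38
[-120.18381837    2.41185703]
```

The edge re-measures at 0.3 mm, consistent with the first measurement. The line is at −24 mm. I'll push about 20 mm and then fine-tune.

Request:
send_rows --commands '[{"delta_pos": [0.4,0.09,0.02],"yaw": 0.0},{"delta_pos": [0.4,0.09,0.02],"yaw": 0.0},{"delta_pos": [0.4,0.09,0.02],"yaw": 0.0},{"delta_pos": [0.4,0.09,0.02],"yaw": 0.0},{"delta_pos": [0.4,0.09,0.02],"yaw": 0.0},{"delta_pos": [0.0,0.0,0.0],"yaw": 0.0}]'

```text
t: 8.88
tcp_pos: [0.5697, 0.0249, 0.045]
tool_rot: [0.993, 0.115, -0.002, 0.001]
force: [-1.3, -0.1, 0.1]
finger_gap: 0.601
```

```bash
cat > m.py <<'E'
from h import *
import sys
s=manip.sense();im=manip.snapshot("wrist");T=wristT(s);c=manip.get_calibration("wrist");cv2.imwrite(sys.argv[1],im)
hs=cv2.inRange(cv2.cvtColor(im,cv2.COLOR_BGR2HSV),(15,130,90),(32,255,255))
N=[(u,np.nonzero(hs[:,u])[0].max()+.5) for u in(190,220,290,320)]
o=np.array([667.7,44.6]);a=np.radians(12.94);M=np.array([[np.cos(a),-np.sin(a)],[np.sin(a),np.cos(a)]])
q=(ray(c,np.array(N),.051,T)*1000-o)@M;k=np.polyfit(q[:,1],q[:,0],1);print("near",k[1].round(1),"slope",np.degrees(k[0]).round(2))
print(s["t"],(s["tcp_pos"][:2]*1000-o)@M,s["tcp_pos"][2],np.round(s["tool_rot"],4))
E
python3 m.py pics/w5.png
```

```text
near -88.1 slope -0.05
8.875 [-99.89900637   2.75964832] 0.04499027358179879 [ 9.933e-01  1.152e-01 -1.900e-03  7.000e-04]
```

Request:
send_rows --commands '[{"delta_pos": [0.18,0.04,0.0],"yaw": 0.0},{"delta_pos": [0.18,0.04,0.0],"yaw": 0.0},{"delta_pos": [0.0,0.0,0.0],"yaw": 0.0}]'

```text
t: 9.3
tcp_pos: [0.572, 0.0256, 0.0452]
tool_rot: [0.993, 0.115, -0.003, 0.001]
force: [-2.3, -0.6, 0.0]
finger_gap: 0.602
```

```bash
python3 m.py pics/w6.png
```

```text
near -85.7 slope -0.07
9.3 [-97.48268969   2.9330606 ] 0.04516589434506142 [ 9.933e-01  1.152e-01 -3.200e-03  6.000e-04]
```

I estimate the line at about −1 mm. I'll back off, rise, and check from above.

Request:
send_rows --commands '[{"delta_pos": [-1.0,-0.23,0.1],"yaw": 0.0},{"delta_pos": [-1.0,-0.23,0.1],"yaw": 0.0},{"delta_pos": [0.0,0.0,4.0],"yaw": 0.0},{"delta_pos": [1.5,0.3,5.0],"yaw": 0.0},{"delta_pos": [3.0,0.6,5.0],"yaw": 0.0},{"delta_pos": [3.0,0.6,2.0],"yaw": 0.0},{"delta_pos": [3.0,0.6,0.0],"yaw": 0.0},{"delta_pos": [0.0,0.0,0.0],"yaw": 0.0},{"delta_pos": [0.0,0.0,0.0],"yaw": 0.0}]'

```text
t: 10.48
tcp_pos: [0.6588, 0.0412, 0.2151]
tool_rot: [0.993, 0.114, 0.004, 0.001]
force: [-0.5, -0.3, -0.8]
finger_gap: 0.599
```

```bash
python3 - <<'E'
from h import *
s=manip.sense();w=manip.snapshot("wrist");sc=manip.snapshot("side")
cv2.imwrite("pics/w7.png",w);np.save("w7.npy",wristT(s));print(s["t"],s["tcp_pos"],s["tool_rot"],s["force"])
cv2.imwrite("pics/v7.png",np.hstack([w,cv2.resize(sc[120:260,200:360],(288,384),interpolation=2)]))
E
```

```text
10.475 [0.65883138 0.04122012 0.21509044] [0.99348978 0.11385633 0.00366523 0.00116464] [-0.46081268 -0.31059533 -0.79840835]
```

View pics/v7.png

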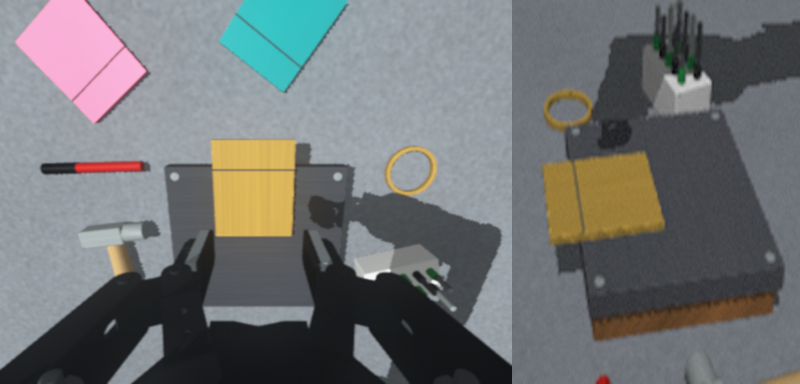

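The wrist view shows the plate overhanging, with the line at row ~170 and the block's far edge at row ~165 (columns 165–352). The side view shows it flat. Now the numbers:

```bash
python3 - <<'E'
from h import *
im=cv2.imread("pics/w7.png");T=np.load("w7.npy");c=manip.get_calibration("wrist")
g=cv2.cvtColor(im,cv2.COLOR_BGR2GRAY).astype(float)
L=[]
for u in range(218,290,8):
    k=g[162:178,u-3:u+4].mean(1);w=np.clip(np.median(k)-k-5,0,None);L.append((u,162+(w*np.arange(16)).sum()/w.sum()))
E=[(u,157+np.argmin(np.diff(g[157:172,u-3:u+4].mean(1)))+.5) for u in(185,195,202,320,330,342)]
print(np.round([r for _,r in L],1),np.round([r for _,r in E],1))
o=np.array([667.7,44.6]);a=np.radians(12.94);M=np.array([[np.cos(a),-np.sin(a)],[np.sin(a),np.cos(a)]])
for n,p,z in(("edge",E,.045),("line",L,.051)):
    q=(ray(c,np.array(p),z,T)*1000-o)@M;k=np.polyfit(q[:,1],q[:,0],1);print(n,q[:,0].round(1),"x at y=0",k[1].round(2),"slope",np.degrees(k[0]).round(2))
solve(im,T,[(165,165),(352,165)],(253,188))
E
```

```text
[169.6 169.6 169.6 169.6 169.6 169.6 169.6 169.6 169.6] [163.5 163.5 163.5 163.5 163.5 163.5]
edge [4.5 4.5 4.5 4.7 4.7 4.7] x at y=0 4.6 slope -0.08
line [-1.5 -1.5 -1.5 -1.5 -1.5 -1.4 -1.4 -1.4 -1.4] x at y=0 -1.44 slope -0.06
farL,farR.. [[644.2, 150.8], [694.1, -69.4]] edge len 225.8 yaw 12.76 mid [669.2  40.7]
plate size [117.8  95.6] angle deg 0.28 near [-85.8   6.8] far [32.   7.3] line(far) [-3.   7.2] line(near) [-0.8  7.2]
```

From this pose the camera is beyond the edge, so the dark far face of the block biases the edge row. I'll move back about 8 cm, so the camera stands just behind the edge, for an unbiased check.

Request:
send_rows --commands '[{"delta_pos": [-4.0,-0.9,0.0],"yaw": 0.0},{"delta_pos": [-4.0,-0.9,0.0],"yaw": 0.0},{"delta_pos": [0.0,0.0,0.0],"yaw": 0.0},{"delta_pos": [0.0,0.0,0.0],"yaw": 0.0}]'

```text
t: 11.08
tcp_pos: [0.5732, 0.0224, 0.2134]
tool_rot: [0.994, 0.113, 0.002, 0.001]
force: [0.2, 0.1, -0.4]
finger_gap: 0.597
```

```bash
python3 - <<'E'
from h import *
s=manip.sense();im=manip.snapshot("wrist");T=wristT(s);c=manip.get_calibration("wrist");cv2.imwrite("pics/w8.png",im)
o=np.array([667.7,44.6]);a=np.radians(12.94);M=np.array([[np.cos(a),-np.sin(a)],[np.sin(a),np.cos(a)]])
print(s["t"],s["tcp_pos"],"cam",(T[:2,3]*1000-o)@M)
g=cv2.cvtColor(im,cv2.COLOR_BGR2GRAY).astype(float)
def px(x,y,z):
    p=np.linalg.inv(T)@np.r_[(o+M@[x,y])/1000,z,1];return c["fx"]*p[0]/p[2]+c["cx"],c["fy"]*p[1]/p[2]+c["cy"]
E=[];L=[]
for y in(-90,-80,-70,-60,75,85,95):
    u,v=px(0,y,.045);u=int(u);lo=int(v)-7;k=g[lo:lo+15,u-3:u+4].mean(1);h=(k[:3].mean()+k[-3:].mean())/2
    i=np.nonzero((k[:-1]>h)&(k[1:]<=h))[0][0];E.append((u,lo+i+(k[i]-h)/(k[i]-k[i+1])))
for y in range(-30,41,10):
    u,v=px(-1,y,.051);u=int(u);lo=int(v)-7;k=g[lo:lo+15,u-3:u+4].mean(1);w=np.clip(np.median(k)-k-8,0,None);L.append((u,lo+(w*np.arange(15)).sum()/w.sum()))
for n,p,z in(("edge",E,.045),("line",L,.051)):
    q=(ray(c,np.array(p),z,T)*1000-o)@M;k=np.polyfit(q[:,1],q[:,0],1);print(n,q[:,0].round(1),"x at y=0",k[1].round(2),"slope",np.degrees(k[0]).round(2))
E
```

```text
11.075 [0.57315902 0.02242956 0.21341591] cam [-21.76376416  -0.62041033]Traceback (most recent call last):
  File "<stdin>", line 11, in <module>
IndexError: index 0 is out of bounds for axis 0 with size 0
```

```bash
python3 - <<'E'
from h import *
s=manip.sense();im=cv2.imread("pics/w8.png");T=wristT(s);c=manip.get_calibration("wrist")
o=np.array([667.7,44.6]);a=np.radians(12.94);M=np.array([[np.cos(a),-np.sin(a)],[np.sin(a),np.cos(a)]])
g=cv2.cvtColor(im,cv2.COLOR_BGR2GRAY).astype(float)
def px(x,y,z):
    p=np.linalg.inv(T)@np.r_[(o+M@[x,y])/1000,z,1];return c["fx"]*p[0]/p[2]+c["cx"],c["fy"]*p[1]/p[2]+c["cy"]
E=[];L=[]
for y in(-80,-75,-70,-60,70,75,80):
    u,v=px(0,y,.045);u=int(u);lo=int(v)-9;k=g[lo:lo+19,u-2:u+3].mean(1);d=np.clip(-np.diff(k),0,None);d[d<d.max()*.3]=0
    if y in(-70,75):print(y,u,lo,k.round())
    E.append((u,lo+.5+(d*np.arange(18)).sum()/d.sum()))
for y in range(-30,41,10):
    u,v=px(-1,y,.051);u=int(u);lo=int(v)-7;k=g[lo:lo+15,u-3:u+4].mean(1);w=np.clip(np.median(k)-k-8,0,None);L.append((u,lo+(w*np.arange(15)).sum()/w.sum()))
for n,p,z in(("edge",E,.045),("line",L,.051)):
    q=(ray(c,np.array(p),z,T)*1000-o)@M;k=np.polyfit(q[:,1],q[:,0],1);print(n,q[:,0].round(1),"x at y=0",k[1].round(2),"slope",np.degrees(k[0]).round(2))
E
```

```text
-70 321 78 [173. 177. 178. 178. 176. 175. 175. 174. 160. 129. 107. 103. 102. 102.
 103. 104. 103. 102. 102.]
75 187 77 [174. 172. 172. 171. 171. 171. 170. 169. 168. 158. 132. 114. 109. 108.
 109. 110. 109. 108. 110.]
edge [ 0.5  0.5  0.5 -0.6  0.4  0.3  0.3] x at y=0 0.26 slope 0.01
line [-2.1 -2.1 -2.2 -2.2 -2.2 -2.4 -2.5 -2.5] x at y=0 -2.24 slope -0.32
```

The line sits about 2 to 2.5 mm short of the edge, which is inside tolerance. There is ample time, so I'll nudge it about 2 mm to centre it: go back behind the near end and down.

Request:
send_rows --commands '[{"delta_pos": [-1.8,-0.2,0.0],"yaw": 0.0},{"delta_pos": [0.0,0.0,-5.0],"yaw": 0.0},{"delta_pos": [0.0,0.0,-5.0],"yaw": 0.0},{"delta_pos": [0.0,0.0,-4.0],"yaw": 0.0},{"delta_pos": [0.0,0.0,0.0],"yaw": 0.0}]'

```text
t: 11.75
tcp_pos: [0.5622, 0.0202, 0.0711]
tool_rot: [0.993, 0.114, 0.007, 0.002]
force: [-0.5, 0.1, 0.9]
finger_gap: 0.6
```

Request:
send_rows --commands '[{"delta_pos": [-0.3,0.1,-1.2],"yaw": 0.0},{"delta_pos": [0.0,0.0,-0.8],"yaw": 0.0},{"delta_pos": [0.0,0.0,-0.4],"yaw": 0.0},{"delta_pos": [0.0,0.0,-0.2],"yaw": 0.0},{"delta_pos": [0.0,0.0,0.0],"yaw": 0.0}]'

```text
t: 12.38
tcp_pos: [0.5638, 0.0209, 0.0481]
tool_rot: [0.993, 0.114, 0.012, 0.003]
force: [-0.0, 0.5, 0.1]
finger_gap: 0.601
```

Request:
send_rows --commands '[{"delta_pos": [0.0,0.0,-0.3],"yaw": 0.0},{"delta_pos": [0.0,0.0,0.0],"yaw": 0.0},{"delta_pos": [0.3,0.08,0.02],"yaw": 0.0},{"delta_pos": [0.3,0.08,0.02],"yaw": 0.0},{"delta_pos": [0.2,0.05,0.02],"yaw": 0.0},{"delta_pos": [0.0,0.0,0.0],"yaw": 0.0}]'

```text
t: 13.12
tcp_pos: [0.5731, 0.0231, 0.0464]
tool_rot: [0.993, 0.114, 0.013, 0.004]
force: [-1.1, 1.1, -0.8]
finger_gap: 0.605
```

```bash
python3 m.py pics/w9.png
```

```text
near -85.8 slope -0.27
13.125 [-97.00374878   0.2185646 ] 0.046361267008094585 [0.9934 0.1142 0.013  0.0037]
```

Request:
send_rows --commands '[{"delta_pos": [-0.1,-0.02,-0.2],"yaw": 0.0},{"delta_pos": [0.0,0.0,0.0],"yaw": 0.0},{"delta_pos": [0.13,0.03,0.0],"yaw": 0.0},{"delta_pos": [0.14,0.03,0.0],"yaw": 0.0},{"delta_pos": [0.0,0.0,0.0],"yaw": 0.0}]'

```text
t: 13.8
tcp_pos: [0.5722, 0.0232, 0.0439]
tool_rot: [0.993, 0.115, 0.01, 0.003]
force: [-0.8, 0.2, 0.9]
finger_gap: 0.604
```

```bash
python3 m.py pics/w10.png
```

```text
near -85.8 slope 0.24
13.8 [-97.82100841   0.55043104] 0.04388773365100122 [0.9934 0.1145 0.0102 0.0035]
```

Not yet pushing fully, so I'll go about 2.5 mm further.

Request:
send_rows --commands '[{"delta_pos": [0.15,0.03,0.02],"yaw": 0.0},{"delta_pos": [0.13,0.03,0.02],"yaw": 0.0},{"delta_pos": [0.0,0.0,0.0],"yaw": 0.0}]'

```text
t: 14.22
tcp_pos: [0.5728, 0.0237, 0.0439]
tool_rot: [0.993, 0.115, 0.008, 0.003]
force: [-1.8, -0.7, 1.1]
finger_gap: 0.6
```

```bash
python3 m.py pics/w11.png
```

```text
near -85.1 slope 0.21
14.225 [-97.16195519   0.90134105] 0.04387591921473907 [0.9934 0.1146 0.0076 0.0031]
```

Request:
send_rows --commands '[{"delta_pos": [0.2,0.05,0.03],"yaw": 0.0},{"delta_pos": [0.0,0.0,0.0],"yaw": 0.0}]'

```text
t: 14.52
tcp_pos: [0.5748, 0.0245, 0.0439]
tool_rot: [0.993, 0.115, 0.008, 0.003]
force: [-1.9, -0.8, 0.6]
finger_gap: 0.599
```

```bash
python3 m.py pics/w12.png
```

```text
near -82.9 slope 0.2
14.525 [-94.99884901   1.22533183] 0.04392422708427765 [0.9934 0.1145 0.0075 0.0029]
```

Request:
send_rows --commands '[{"delta_pos": [-1.0,-0.23,0.1],"yaw": 0.0},{"delta_pos": [-1.0,-0.23,0.1],"yaw": 0.0},{"delta_pos": [0.0,0.0,4.0],"yaw": 0.0},{"delta_pos": [0.5,0.1,5.0],"yaw": 0.0},{"delta_pos": [1.0,0.2,5.0],"yaw": 0.0},{"delta_pos": [0.5,0.1,2.0],"yaw": 0.0},{"delta_pos": [0.0,0.0,0.0],"yaw": 0.0},{"delta_pos": [0.0,0.0,0.0],"yaw": 0.0}]'

```text
t: 15.58
tcp_pos: [0.5742, 0.0237, 0.2109]
tool_rot: [0.993, 0.114, 0.012, 0.003]
force: [-0.3, -0.3, -0.8]
finger_gap: 0.595
```

```bash
python3 - <<'E'
from h import *
s=manip.sense();im=manip.snapshot("wrist");T=wristT(s);c=manip.get_calibration("wrist");sd=manip.snapshot("side")
cv2.imwrite("pics/v13.png",np.hstack([im,cv2.resize(sd[120:260,200:360],(288,384),interpolation=2)]))
o=np.array([667.7,44.6]);a=np.radians(12.94);M=np.array([[np.cos(a),-np.sin(a)],[np.sin(a),np.cos(a)]])
print(s["t"],s["tcp_pos"],"cam",(T[:2,3]*1000-o)@M)
g=cv2.cvtColor(im,cv2.COLOR_BGR2GRAY).astype(float)
def px(x,y,z):
    p=np.linalg.inv(T)@np.r_[(o+M@[x,y])/1000,z,1];return c["fx"]*p[0]/p[2]+c["cx"],c["fy"]*p[1]/p[2]+c["cy"]
E=[];L=[]
for y in(-80,-75,-70,70,75,80):
    u,v=px(0,y,.045);u=int(u);lo=max(0,int(v)-9);k=g[lo:lo+19,u-2:u+3].mean(1);d=np.clip(-np.diff(k),0,None);d[d<d.max()*.3]=0
    E.append((u,lo+.5+(d*np.arange(len(d))).sum()/d.sum()))
for y in range(-30,41,10):
    u,v=px(0,y,.051);u=int(u);lo=max(0,int(v)-7);k=g[lo:lo+15,u-3:u+4].mean(1);w=np.clip(np.median(k)-k-8,0,None);L.append((u,lo+(w*np.arange(15)).sum()/w.sum()))
for n,p,z in(("edge",E,.045),("line",L,.051)):
    q=(ray(c,np.array(p),z,T)*1000-o)@M;k=np.polyfit(q[:,1],q[:,0],1);print(n,q[:,0].round(1),"x at y=0",k[1].round(2),"slope",np.degrees(k[0]).round(2))
E
```

```text
15.575 [0.57422042 0.0237141  0.21091505] cam [-23.43910157   1.47302569]
edge [0.6 0.6 0.6 1.  0.9 0.6] x at y=0 0.72 slope 0.09
line [0.9 0.9 0.9 0.8 0.8 0.8 0.8 0.7] x at y=0 0.84 slope -0.14
```

View pics/v13.png

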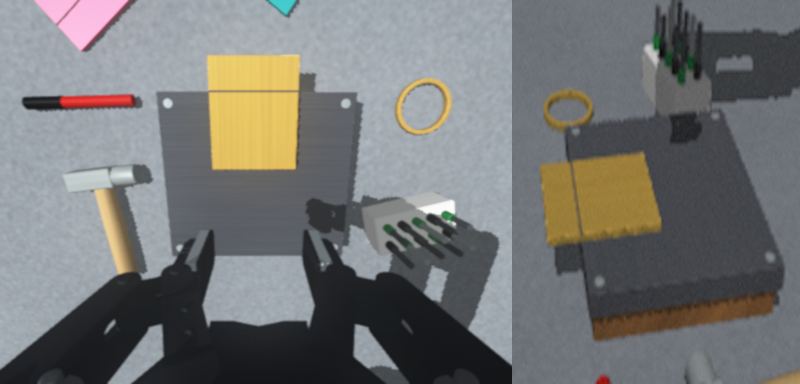

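The line (row ~91) lies on the far edge (row ~92, columns 157–357), off by about 0.1 mm and 0.2°. The plate is flat, nothing else has moved, and the gripper is clear. Handing in.

```bash
python3 -c "
from station import manip
print(manip.sign_off())"
```

```text
the job is handed in; nothing more can be done
None
```

I pushed the brass plate with the two part-open fingertips, and its scribed line now lies above the block's far edge. The job was handed in at about 15.6 s of the 40 s allowed; the interface gives no verdict.

- **Last check (wrist camera, gripper raised clear):** the line is about 0.1 mm from the edge and square to within about 0.2°. The plate's centre is about 7 mm off the block's middle line by the earlier overhead view (limit 64 mm), and it lies flat in the side view. I saw no shift of the hammer, punch stand, bangle or marker by eye, but did not measure them.
- **Checks that disagreed:** after the first push the estimates put the line 0.7 to 2.5 mm short of the edge. One view from beyond the edge suggested 6 mm, because it saw the block's dark far face. I re-measured from just behind the edge, then nudged the plate about 3 mm further.
- **Near-end cross-check:** just after the nudge, measuring from the near end put the line about 2 mm past the edge. That does not match the last check, but it is still within the 5 mm tolerance.

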